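# Return a nutmeg to its quarter of the revolving-lid spice caddy

### The job

One nutmeg was left out beside the round spice caddy. Turn the caddy's lid by its bar handle until the lid's opening lies fully over the quarter that holds the other nutmegs, drop the loose nutmeg through the opening into that quarter, then turn the lid on or back until the opening lies fully over the blank quarter, so that the caddy is closed. Leave the other things on the worktop as they stand.

Things in the scene. Friction and masses are not known exactly. Their poses are not given: they have to be found in the camera images.
- caddy: Round white box fixed to the worktop, 150 mm across, 66 mm high without its lid; origin at the centre of its underside, z up, x towards its blank quarter. Thin crossed walls part it in four: a blank quarter with a flat white cover, opposite it cinnamon sticks, and beside it nutmegs (brown egg shapes) and star anise, which may swap; all seen through the clear lid.
- opening (a point): Centre of the one opening in the lid, level with the lid's face (71 mm above the worktop), 44 mm from its axis. The lid is a clear disc 151 mm across with steel rim, hub and bars beside the opening, which stand 2.5 mm proud at most. The opening is a segment of 64 degrees, 21 to 67 mm from the axis (46 mm long, about 50 mm wide at this point).
- handle (a point): Middle of the dark wooden bar handle, on the lid's vertical axis, 85 mm above the worktop. The bar is 34 mm long, 12 mm wide and 26 mm tall (72 to 98 mm above the worktop) and turns with the lid. Its length lies along the horizontal line from the axis to opening, so it is gripped across that line.
- lid (a joint): Turn of the lid in the caddy: 0 with the opening over the middle of the blank quarter, growing anticlockwise as seen from above, with stops at -3.6 and +3.6. It stays where it is left (friction about 0.05 N m), with no clicks. The nutmegs' quarter is at +1.57 or -1.57.
- nutmeg_quarter (a point): Centre, at the height of the lid's face and 44 mm from the lid's axis, of the quarter that holds the nutmegs: three brown egg shapes standing on its bottom, with about 37 mm free above them. A further nutmeg lying on them stays below the lid.
- blank_quarter (a point): Centre, at the height of the lid's face and 44 mm from the lid's axis, of the caddy's blank quarter, whose top is a flat white cover close beneath the lid.
- nutmeg_mid (a point): Centre of the loose nutmeg, a brown egg shape 24 mm in diameter (widest about half-way up) and 28 mm tall that stands on its flattened lower end on the worktop; this point is 14 mm above its underside. 14 g or so.
- spice_jar: Bystander: spice jar, 44 mm in diameter, 100 mm tall, with a mustard-coloured cap; origin at the centre of its underside, z axis up.
- jam_jar: Bystander: jam jar with a grey lid, 66 mm in diameter, 88 mm tall; origin at the centre of its underside, z axis up.
- flat_tin: Bystander: low round tin, 86 mm in diameter, 40 mm tall; origin at the centre of its underside, z axis up.

How it is judged:
By the outcome, as a careful person would: the job done as asked, in the order asked, and still so for the second after the job is handed in, with the robot touching nothing.
It also fails if it takes over 66 s, if anything falls off the work surface, if the arm or the gripper's body presses on something with over 40 N, if the wrist force passes 120 N, or if a joint passes its speed limit or range.

### The arm

A 6-joint arm with a two-finger parallel gripper is mounted at the origin on a cart in front of the work surface, level with it; the furniture and walls round the work are solid. World frame = base frame: x ahead of the robot, y to its left, z up, the work surface at z = 0. Lengths are in mm, angles in degrees, forces in N, time in s.
With the tool pointing down it reaches from about 250 to 775 mm from the base axis. Payload 8.9 kg.
Tool frame: the origin (TCP) lies midway between the tips of the shut fingers; the grasp point (between the pads) lies 19 mm behind it; z points along the fingers, y is the line along which they close (so a half turn about z gives the same grasp; the last joint's range is limited). The gripper opens to 85 mm and grips with 20 to 120 N. Pads are 22 mm wide; open, the fingers measure 114 mm over their backs; the gripper's body (76 mm by 85 mm) begins 54 mm behind the grasp point. The pads swing forward as they close: fully open they stand 13 mm farther back than shut.
Start: joints at [34.589, 16.656, -8.789, 64.555, 0, 82.019], TCP at [386.629, 355.165, 231.305] pointing down, gripper open.
Joint ranges: [-144.48, 144.48], [-52.06, 99.96], [-74.48, 78.29], [-112.23, 115.85], [-86.99, 84.42], [-180, 180]. Speed limits (degrees/s): [127.2, 127.2, 159.86, 180, 180, 180].

### API

Orientations are given as a 3x3 rotation matrix whose columns are the frame's x, y, z axes.
In Python, from rig import robot gives the robot as it stands. The module is installed in compiled form; this text tells all that it offers.
- The arm moves only by the shell command python3 -m inch 'ROWS' [FORCE]. ROWS is JSON, a list of rows, each a list of 5 numbers: the shift along the tool's x, y, z in m, then the turn about the tool's z in degrees, then the finger opening in m, from 0 to 0.0854. In form: [[x, y, z, twist, grip], ...]. A call has 1 to 5 rows; each row shifts and turns the commanded pose from where the row before left it, along the tool's axes as they then stand; what a row does not reach is not made up. A row lasts 1/12 s, in which the tool goes at most 41.7 mm and 7.16 degrees, less where a joint would pass 70% of its speed; a pose out of reach is approached as far as the arm can. A call is refused whole if a number of a shift passes 0.0417 or a number of a turn 7.16, either way. A call with a gripper value outside its range is refused whole. The fingers move at their own pace and stop on an object; FORCE is the grip in N (left out, the last holds). Time passes only in rows, so rows that do not move let the fingers close. It gives the time, the measured TCP pose, the force, the opening and the grip force at its end, in the units of the state.
- robot.get_obs(): the state, without advancing time (a new reading comes with each control period).
- robot.capture(name): name is "scene" or "side" or "wrist"; returns a dict with "pixels" (480x640x3 uint8, red, green, blue), "mtx" (3x3 intrinsics, pixels), "extrinsics" (4x4, takes a point from world to camera coordinates). Camera axes: x right, y down, z forward; pixel columns grow to the right and rows downward; lengths in mm; the calibration is good to about 2 mm. A picture is of the moment at which its call begins. There is no depth.
- robot.close_job(): hands the job in; it is judged then, once.
Trained networks look in a picture, given as the dict that the camera call returned (one of the last four; its "shot" number tells which), for a name from the list of things; names that differ only in an ending like _2 or _b are one class to them, and where a whole thing is asked for, a point or a joint stands for the part that bears it (a point fixed in the world has none). Each returns a list of dicts, best first, with "p" (0 to 1); they miss things now and then, are a little off and sometimes report something else, mostly with a low value. They report only what shows in the picture. A call takes as long as a camera call.
- robot.search_frame(thing, picture): "position" ([column, row] in pixels, amid what is visible of it).
- robot.outline_of(thing, picture): "mask" (480x640 bool, what is visible of it) and "position" ([column, row] in pixels, amid what is visible of it).
- robot.mark_of(thing, picture): "position" ([column, row] in pixels: a listed point, or the origin of a listed thing).
The state is a dict: "clock": time; "joint_pos": joint angles; "joint_velocities": joint speeds; "effort": joint torques, N m; "tool_pos": TCP position; "eef_rot": TCP orientation; "wrist_force": force on the tool from outside, world axes, zero at the start; "moment": the same for the moment, N m; "gripper_width": finger opening in mm; "gripper_force": force on a finger pad.
Only numpy, scipy, OpenCV 4.12 (cv2) and the standard library are available. Lean on these libraries where they do the work, as an engineer would, in place of code of your own. Each camera call takes 0.05 s, during which the arm holds its last target. There are 200 camera calls.

## Working session

There is one attempt and no reset: what is moved stays moved. The work goes in short steps, Python scripts to look and compute and a shell command to move; the robot and the scene stay as the last step left them, time stands still between calls to the robot, and variables do not carry over. Pictures are saved under pics/ and viewed, at most 13 in all, crops included, and the job is handed in when it is done.

```bash
mkdir -p pics; cat > h.py <<'E'
import numpy as np, cv2
from rig import robot
def ray(pic,uv,z):
    K=np.array(pic["mtx"]);E=np.array(pic["extrinsics"])
    d=E[:3,:3].T@np.linalg.inv(K)@np.array([uv[0],uv[1],1.]);c=-E[:3,:3].T@E[:3,3]
    return (c+d*(z-c[2])/d[2])
def proj(pic,p):
    E=np.array(pic["extrinsics"]);q=np.array(pic["mtx"])@(E[:3,:3]@np.array(p)+E[:3,3]);return q[:2]/q[2]
def save(pic,n): cv2.imwrite(f"pics/{n}.png",cv2.cvtColor(pic["pixels"],cv2.COLOR_RGB2BGR))
Z=dict(caddy=0,opening=71,handle=85,nutmeg_quarter=71,blank_quarter=71,nutmeg_mid=14,spice_jar=0,jam_jar=0,flat_tin=0)
def marks(pic,names=Z):
    for n in names:
        for m in robot.mark_of(n,pic)[:2]:
            print(n,round(m["p"],2),np.round(m["position"]),np.round(ray(pic,m["position"],Z[n])))
def st():
    o=robot.get_obs();print({k:np.round(o[k],2).tolist() for k in("clock","tool_pos","eef_rot","gripper_width","joint_pos")})
E
python3 - <<'E'
from h import *
st()
for n in("scene","side"):
    p=robot.capture(n);save(p,n+"0");print(n);marks(p)
E
```

```text
{'clock': 0.0, 'tool_pos': [386.26, 354.91, 230.73], 'eef_rot': [[-0.68, 0.74, -0.0], [0.74, 0.68, -0.0], [0.0, -0.0, -1.0]], 'gripper_width': 85.35, 'joint_pos': [34.59, 16.69, -8.83, 64.56, -0.0, 82.02]}
scene
caddy 0.59 [318. 294.] [480. -51.   0.]
caddy 0.4 [274. 240.] [621. 160.   0.]
opening 0.65 [292. 263.] [446. -23.  71.]
handle 0.93 [318. 253.] [477. -56.  85.]
blank_quarter 0.79 [293. 258.] [460. -14.  71.]
blank_quarter 0.51 [415. 327.] [ 377. -289.   71.]
spice_jar 0.91 [206. 272.] [439. 181.   0.]
jam_jar 0.47 [448. 276.] [ 661. -219.    0.]
flat_tin 0.85 [273. 242.] [609. 153.   0.]
flat_tin 0.58 [322. 294.] [486. -56.   0.]
side
caddy 0.95 [348. 292.] [467. -43.   0.]
handle 0.9 [351. 248.] [472. -59.  85.]
blank_quarter 0.9 [351. 266.] [457. -18.  71.]
nutmeg_mid 0.47 [391. 242.] [ 445. -256.   14.]
spice_jar 0.84 [329. 369.] [420. 170.   0.]
flat_tin 0.67 [232. 330.] [604. 152.   0.]
```

View pics/scene0.png

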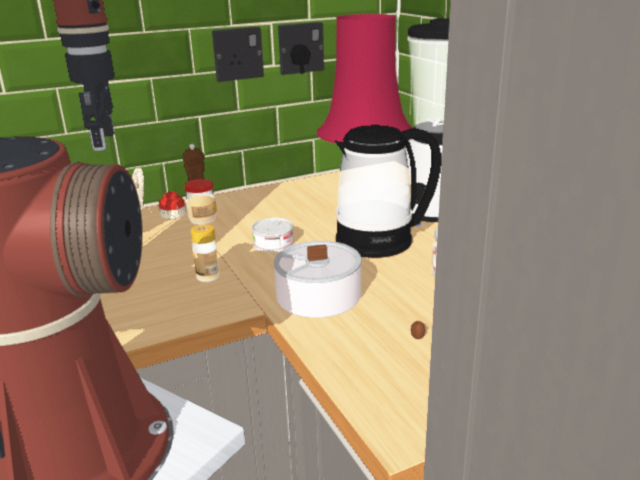

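View pics/side0.png

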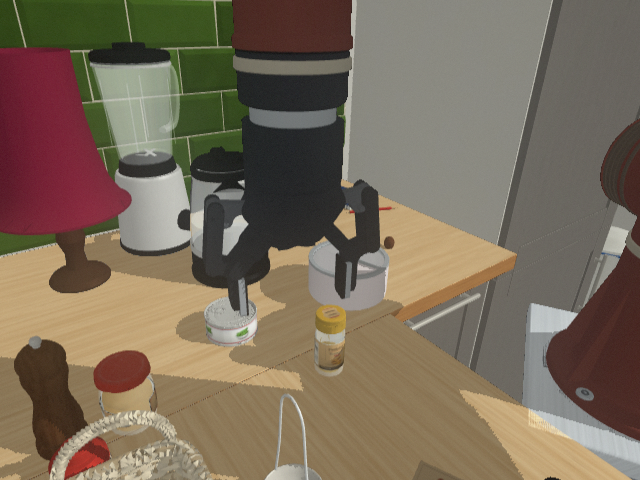

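The scene picture shows the caddy at (318,278), the handle at (318,253), the loose nutmeg at (418,329) and the kettle behind the caddy at (378,200). In the side picture the nutmeg is at (390,242). I'll move over the caddy and look with the wrist camera.

```bash
R='[-0.033,-0.0195,-0.004,0,0.085]' ; unset R
python3 -m inch '[[-0.033,-0.0195,-0.005,0,0.085],[-0.033,-0.0195,-0.005,0,0.085],[-0.033,-0.0195,-0.005,0,0.085],[-0.033,-0.0195,-0.005,0,0.085],[-0.033,-0.0195,-0.005,0,0.085]]' >/dev/null
python3 -m inch '[[-0.033,-0.0195,-0.005,0,0.085],[-0.033,-0.0195,-0.005,0,0.085],[-0.033,-0.0195,-0.005,0,0.085],[-0.033,-0.0195,-0.005,0,0.085],[0,0,0,0,0.085]]'
python3 - <<'E'
from h import *
st()
p=robot.capture("wrist");save(p,"w1");marks(p)
E=np.array(p["extrinsics"]);print("cam",-E[:3,:3].T@E[:3,3],E[2,:3])
s=robot.capture("scene")
print("nut",ray(s,[418,329],14),"kettle",ray(s,[375,252],0))
for m in robot.search_frame("nutmeg_mid",s)[:3]: print(m)
s=robot.capture("side")
for m in robot.search_frame("nutmeg_mid",s)[:3]: print(m,ray(s,m["position"],14))
E
```

```text
clock: 1.83
tool_pos: [460.0, 12.1, 277.2]
eef_rot: [[-0.673, 0.74, 0.002], [0.74, 0.673, -0.002], [-0.003, 0.0, -1.0]]
wrist_force: [0.1, 0.3, -0.0]
gripper_width: 85.2
gripper_force: 0.0
{'clock': 1.83, 'tool_pos': [460.03, 12.08, 277.18], 'eef_rot': [[-0.67, 0.74, 0.0], [0.74, 0.67, -0.0], [-0.0, 0.0, -1.0]], 'gripper_width': 85.17, 'joint_pos': [-7.53, 8.11, -12.84, 68.89, -0.12, 40.21]}
caddy 0.68 [298. 240.] [473. -50.   0.]
handle 0.72 [291. 266.] [473. -53.  85.]
blank_quarter 0.7 [306. 224.] [456. -10.  71.]
spice_jar 0.72 [389.  77.] [422. 166.   0.]
jam_jar 0.94 [322. 392.] [ 663. -212.    0.]
jam_jar 0.72 [388.  77.] [421. 165.   0.]
flat_tin 0.64 [484. 193.] [605. 154.   0.]
cam [404.95166391  70.81146507 420.18595862] [ 0.21194536 -0.23169296 -0.94941958]
nut [ 453.68200289 -259.18394144   14.        ] kettle [679.82813866 -53.0139518    0.        ]
{'position': [416.2, 327.2], 'p': 0.48}
{'position': [390.1, 241.3], 'p': 0.64} [ 447.18168034 -260.66527112   14.        ]
```

View pics/w1.png

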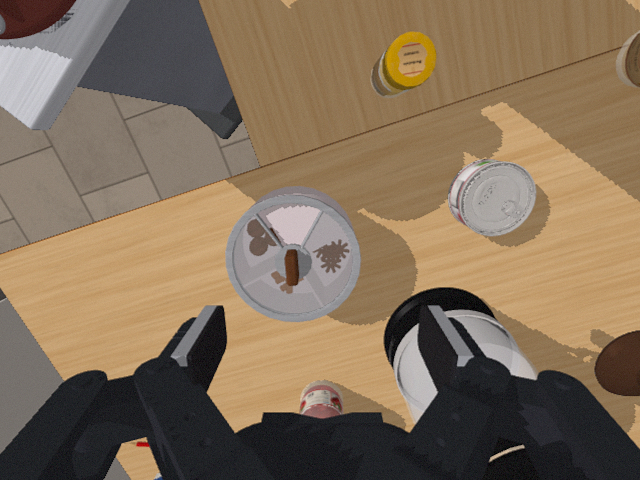

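The wrist picture shows the blank quarter at (297,220) under the opening, nutmegs at left (258,238), anise at right (332,255), cinnamon at (285,283) and the handle at (292,266). So the nutmeg quarter is at +1.57. I'll rectify the lid plane to measure angles.

```bash
cat >> h.py <<'E'
def rect(pic,c,z,half,n,scale=500):
    w=np.float32([[c[0]-half,c[1]-half],[c[0]-half,c[1]+half],[c[0]+half,c[1]+half],[c[0]+half,c[1]-half]])
    src=np.float32([proj(pic,[*a,z]) for a in w])
    # image: x right = world x, up = world y
    dst=np.float32([[0,scale],[0,0],[scale,0],[scale,scale]])
    im=cv2.warpPerspective(pic["pixels"],cv2.getPerspectiveTransform(src,dst),(scale,scale),flags=cv2.INTER_CUBIC)
    cv2.imwrite(f"pics/{n}.png",cv2.cvtColor(im,cv2.COLOR_RGB2BGR))
E
python3 - <<'E'
from h import *
p=robot.capture("wrist");rect(p,(473,-55),71,90,"r1",540)
for n in("handle","lid","caddy"):
    for m in robot.outline_of(n,p)[:1]:
        c=cv2.findContours(m["mask"].astype(np.uint8),cv2.RETR_EXTERNAL,cv2.CHAIN_APPROX_NONE)[0]
        c=max(c,key=cv2.contourArea).reshape(-1,2)
        w=np.array([ray(p,q,98 if n=="handle" else 71)[:2] for q in c],np.float32)
        print(n,m["p"],len(c),cv2.minAreaRect(w),cv2.minEnclosingCircle(w))
print(ray(p,[390,335],0),ray(p,[390,335],150))
E
```

```text
handle 0.71 369 ((468.4187316894531, -42.96540069580078), (138.70697021484375, 139.64508056640625), 12.654309272766113) ((468.5301208496094, -42.79405212402344), 70.3884048461914)
lid 0.57 371 ((473.4582824707031, -52.69499206542969), (150.2609100341797, 151.9301300048828), 26.447128295898438) ((473.7443542480469, -53.19346237182617), 76.86601257324219)
caddy 0.72 380 ((473.6825256347656, -49.75328826904297), (156.42909240722656, 152.58619689941406), 81.87890625) ((470.5794372558594, -49.08371353149414), 81.06031799316406)
[663.83552761 -61.18968816   0.        ] [570.64230194 -12.11669272 150.        ]
```

View pics/r1.png

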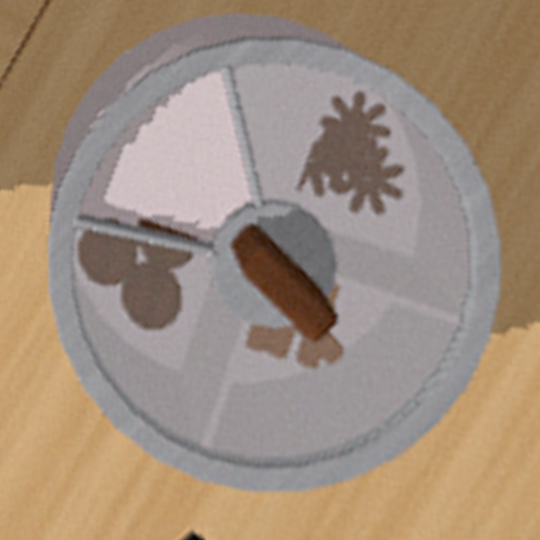

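The rectified lid plane, at 3 px/mm with y up, gives:
- Lid centre (275,264) px, which is about (474,-53).
- Opening direction about 135°, between bars at 102° and 168°, with the handle along it.
- Dividing walls at -18° and 250°, so blank is about 116° and nutmeg quarter about 206°.

The lid needs about +71°.

```bash

python3 -m inch '[[-0.0288,-0.0167,0,-1.3,0.05],[-0.0288,-0.0167,0.03,-1.3,0.05],[0,0,0.037,0,0.05],[0,0,0.037,0,0.05],[0,0,0.037,0,0.05]]' >/dev/null
python3 -m inch '[[0,0,0,0,0.05],[0,0,0,0,0.05]]'
python3 - <<'E'
from h import *
p=robot.capture("wrist");save(p,"w2");marks(p,["handle"])
s=robot.capture("scene");marks(s,["handle"])
s=robot.capture("side");marks(s,["handle"])
E
```

```text
clock: 3.32
tool_pos: [471.6, -44.6, 136.9]
eef_rot: [[-0.709, 0.705, -0.004], [0.705, 0.709, 0.001], [0.003, -0.002, -1.0]]
wrist_force: [0.5, -0.9, 0.8]
gripper_width: 50.0
gripper_force: 0.0
handle 0.77 [318. 279.] [475. -53.  85.]
handle 0.7 [317. 254.] [474. -56.  85.]
handle 0.59 [348. 248.] [479. -58.  85.]
```

View pics/w2.png

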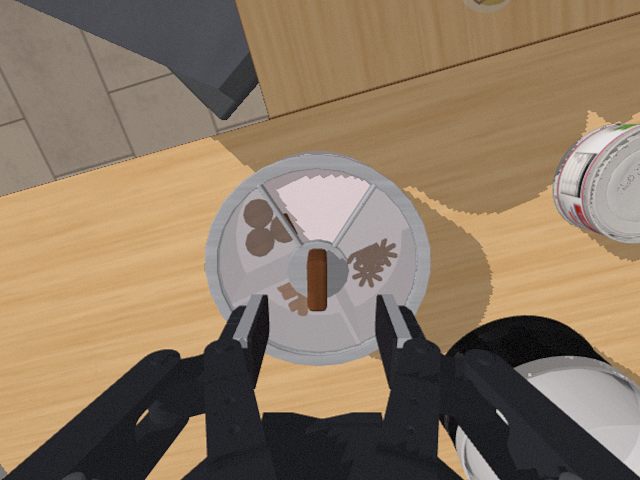

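Handle upright at (318,280), fingers symmetric about column ~321. Correct a little, descend and grip.

```bash

python3 -m inch '[[-0.0085,-0.0045,0,0,0.05],[0,0,0.03,0,0.05],[0,0,0.028,0,0.05],[0,0,0,0,0.05],[0,0,0,0,0.05]]' 40
python3 -m inch '[[0,0,0,0,0.03],[0,0,0,0,0.0],[0,0,0,0,0.0],[0,0,0,0,0.0],[0,0,0,0,0.0]]' 40
```

```text
clock: 4.03
tool_pos: [475.0, -54.3, 79.2]
eef_rot: [[-0.709, 0.705, -0.002], [0.705, 0.709, 0.001], [0.002, -0.001, -1.0]]
wrist_force: [-0.4, 0.3, 0.6]
gripper_width: 49.9
gripper_force: 0.0
clock: 4.45
tool_pos: [476.9, -54.2, 80.9]
eef_rot: [[-0.709, 0.705, 0.003], [0.705, 0.709, -0.001], [-0.002, 0.002, -1.0]]
wrist_force: [-1.5, 1.1, 7.5]
gripper_width: 10.7
gripper_force: 41.5
```

```bash

python3 -m inch '[[0,0,0,-4,0],[0,0,0,-6,0],[0,0,0,-7,0],[0,0,0,-7,0],[0,0,0,-7,0]]' 
python3 -m inch '[[0,0,0,-7,0],[0,0,0,-7,0],[0,0,0,-7,0],[0,0,0,-7,0],[0,0,0,-6,0]]' 
python3 -m inch '[[0,0,0,-6,0],[0,0,0,0,0],[0,0,0,0,0]]'
python3 - <<'E'
from h import *
p=robot.capture("wrist");rect(p,(474,-54),71,90,"r2",540);marks(p,["opening","nutmeg_quarter"])
E
```

```text
clock: 4.87
tool_pos: [477.6, -53.0, 80.9]
eef_rot: [[-0.973, 0.232, 0.004], [0.232, 0.973, 0.002], [-0.004, 0.003, -1.0]]
wrist_force: [3.0, 9.0, 4.8]
gripper_width: 11.2
gripper_force: 41.3
clock: 5.28
tool_pos: [477.5, -51.4, 80.8]
eef_rot: [[-0.936, -0.352, 0.004], [-0.352, 0.936, 0.006], [-0.006, 0.004, -1.0]]
wrist_force: [2.4, 16.6, 8.3]
gripper_width: 10.8
gripper_force: 41.5
clock: 5.53
tool_pos: [477.4, -51.1, 80.9]
eef_rot: [[-0.896, -0.444, 0.004], [-0.444, 0.896, 0.006], [-0.006, 0.004, -1.0]]
wrist_force: [3.1, 16.2, 7.3]
gripper_width: 10.9
gripper_force: 41.6
nutmeg_quarter 0.82 [324. 207.] [434. -72.  71.]
```

View pics/r2.png

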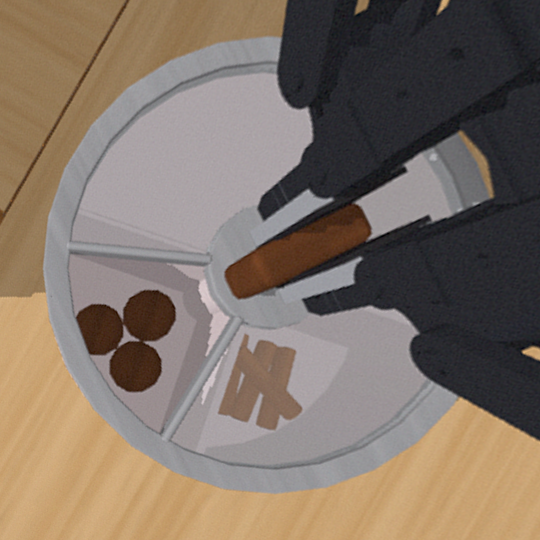

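Opening is bounded by bars at 174° and 239°; the walls of the nutmeg quarter lie at about 163° and 250°, so the opening is fully over it with about 11° to spare each side. Release, raise, and go towards the nutmeg.

```bash

python3 -m inch '[[0,0,0,0,0.05],[0,0,0,0,0.05],[0,0,0,0,0.05],[0,0,0,0,0.05],[0,0,-0.03,0,0.05]]' 
python3 -m inch '[[0,0,-0.04,0,0.05],[0,0,-0.04,0,0.05],[0.019,-0.029,-0.03,0,0.05],[0.019,-0.029,0,0,0.05],[0.019,-0.029,0,0,0.05]]' 
python3 -m inch '[[0.02,-0.029,0,0,0.05],[0.02,-0.029,0,0,0.05],[0,0,0,0,0.05],[0,0,0,0,0.05]]'
python3 - <<'E'
from h import *
st()
p=robot.capture("wrist");save(p,"w3");marks(p,["nutmeg_mid","opening"])
for m in robot.search_frame("nutmeg_mid",p)[:3]: print(m,ray(p,m["position"],14))
s=robot.capture("side")
for q in([350,185],[440,215],[515,255]):print(ray(s,q,0))
marks(s,["opening"])
E
```

```text
clock: 6.1
tool_pos: [472.6, -53.5, 106.0]
eef_rot: [[-0.898, -0.441, -0.007], [-0.441, 0.898, 0.002], [0.006, 0.005, -1.0]]
wrist_force: [-0.8, 0.2, -0.5]
gripper_width: 50.3
gripper_force: 0.0
clock: 6.52
tool_pos: [464.2, -155.7, 218.9]
eef_rot: [[-0.897, -0.442, 0.004], [-0.442, 0.897, -0.002], [-0.002, -0.004, -1.0]]
wrist_force: [0.7, -0.6, 0.4]
gripper_width: 50.5
gripper_force: 0.0
clock: 6.85
tool_pos: [452.4, -225.5, 216.5]
eef_rot: [[-0.899, -0.438, -0.0], [-0.438, 0.899, 0.0], [0.0, 0.0, -1.0]]
wrist_force: [0.8, 0.9, 0.6]
gripper_width: 49.8
gripper_force: 0.0
{'clock': 6.85, 'tool_pos': [452.4, -225.53, 216.5], 'eef_rot': [[-0.9, -0.44, -0.0], [-0.44, 0.9, 0.0], [0.0, 0.0, -1.0]], 'gripper_width': 49.78, 'joint_pos': [-34.78, 15.08, -13.25, 61.69, -0.01, -60.75]}
nutmeg_mid 0.6 [293. 201.] [ 453. -259.   14.]
{'position': [294.4, 202.9], 'p': 0.95} [ 454.59814458 -256.31314513   14.        ]
[ 673.06633602 -617.64836745    0.        ]
[ 376.0201073  -499.90345524    0.        ]
[ 183.40219317 -343.30403046    0.        ]
opening 0.88 [372. 253.] [438. -83.  71.]
```

View pics/w3.png

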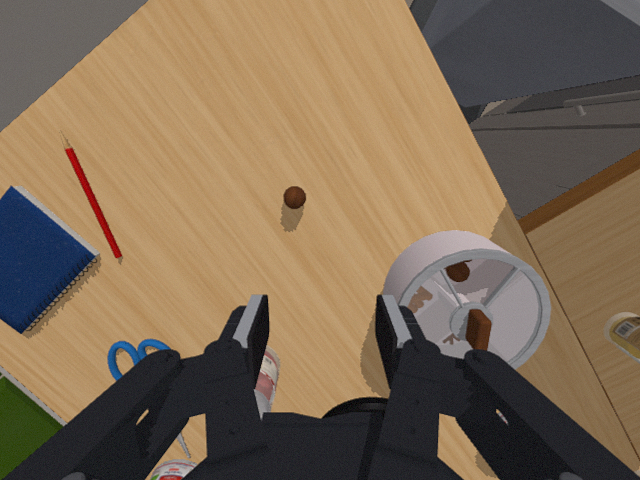

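The nutmeg stands at (294,198) in the wrist view, clear of everything; the estimates agree on about (453,-260). Go lower and re-measure.

```bash

python3 -m inch '[[0.0145,-0.031,0,0,0.05],[0,0,0.04,0,0.05],[0,0,0.04,0,0.05],[0,0,0.036,0,0.05],[0,0,0,0,0.05]]'>/dev/null
python3 -m inch '[[0,0,0,0,0.05],[0,0,0,0,0.05]]' 
python3 - <<'E'
from h import *
p=robot.capture("wrist");marks(p,["nutmeg_mid"])
for m in robot.outline_of("nutmeg_mid",p)[:2]:
    x,y,w,h=cv2.boundingRect(m["mask"].astype(np.uint8));q=(x+w/2,y+h/2)
    print(m["p"],m["position"],(x,y,w,h),ray(p,q,14))
E
```

```text
clock: 7.73
tool_pos: [454.7, -258.3, 102.5]
eef_rot: [[-0.897, -0.442, 0.002], [-0.442, 0.897, -0.001], [-0.001, -0.002, -1.0]]
wrist_force: [0.0, 0.2, 0.4]
gripper_width: 50.1
gripper_force: 0.0
nutmeg_mid 0.79 [324. 244.] [ 450. -259.   14.]
0.58 [322.1, 243.6] (309, 226, 32, 33) [ 449.15334744 -258.54200715   14.        ]
```

```bash

python3 -m inch '[[0.0042,0.0015,0.03,0,0.05],[0,0,0.035,0,0.05],[0,0,0.031,0,0.05],[0,0,0,0,0.05],[0,0,0,0,0.05]]' 20
python3 -m inch '[[0,0,0.001,0,0.03],[0,0,0,0,0.015],[0,0,0,0,0.015],[0,0,0,0,0.015],[0,0,0,0,0.015]]' 20
python3 -m inch '[[0,0,-0.04,0,0.015],[0,0,-0.04,0,0.015],[0,0,-0.04,0,0.015],[0,0,0,0,0.015]]'
python3 - <<'E'
from h import *
p=robot.capture("wrist");save(p,"w4")
E
```

```text
clock: 8.3
tool_pos: [449.0, -258.3, 5.1]
eef_rot: [[-0.897, -0.441, -0.001], [-0.441, 0.897, 0.001], [0.001, 0.001, -1.0]]
wrist_force: [0.8, 0.3, 0.6]
gripper_width: 50.1
gripper_force: 0.0
clock: 8.72
tool_pos: [450.8, -259.7, 5.8]
eef_rot: [[-0.897, -0.441, 0.003], [-0.441, 0.897, -0.002], [-0.002, -0.004, -1.0]]
wrist_force: [-1.0, 0.3, 8.7]
gripper_width: 22.1
gripper_force: 19.4
clock: 9.05
tool_pos: [453.0, -261.4, 132.0]
eef_rot: [[-0.897, -0.441, 0.01], [-0.441, 0.897, -0.008], [-0.005, -0.011, -1.0]]
wrist_force: [1.7, -1.2, -1.0]
gripper_width: 21.7
gripper_force: 20.1
```

View pics/w4.png

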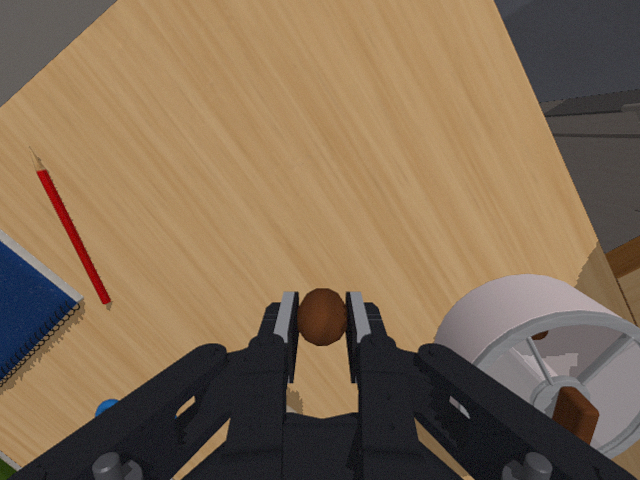

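The nutmeg is held between the pads at (322,318). Carry it over the opening at about (435,-73).

```bash

python3 -m inch '[[-0.0134,0.0354,0,0,0.015],[-0.0134,0.0354,0,0,0.015],[-0.0134,0.0354,0,0,0.015],[-0.0134,0.0354,0,0,0.015],[-0.0134,0.0354,0,0,0.015]]' >/dev/null
python3 -m inch '[[0,0,0,0,0.015],[0,0,0,0,0.015],[0,0,0,0,0.015]]'
python3 - <<'E'
from h import *
p=robot.capture("wrist");save(p,"w5");marks(p,["opening","handle","nutmeg_quarter"])
E
```

```text
clock: 9.77
tool_pos: [431.6, -70.2, 123.9]
eef_rot: [[-0.897, -0.442, 0.001], [-0.442, 0.897, -0.001], [-0.0, -0.001, -1.0]]
wrist_force: [0.2, -0.3, -0.0]
gripper_width: 22.2
gripper_force: 20.1
handle 0.94 [315. 345.] [475. -53.  85.]
handle 0.42 [320. 319.] [457. -59.  85.]
nutmeg_quarter 0.86 [315. 270.] [435. -73.  71.]
nutmeg_quarter 0.49 [ 80. 378.] [ 583. -187.   71.]
```

View pics/w5.png

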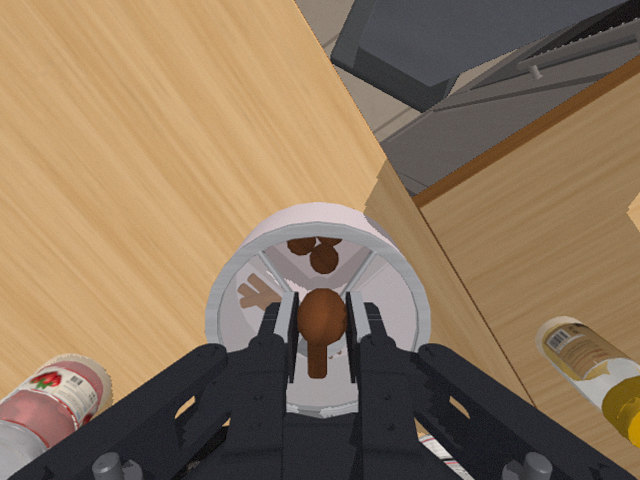

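Nutmeg at (322,318) and opening between bars around (320,262) below it; the quarter centre is measured at (435,-73). Lower and release.

```bash

python3 -m inch '[[-0.0018,-0.004,0.022,0,0.015],[0,0,0.022,0,0.015],[0,0,0,0,0.015],[0,0,0,0,0.015],[0,0,0,0,0.015]]'
python3 -m inch '[[0,0,0,0,0.045],[0,0,0,0,0.045],[0,0,0,0,0.045],[0,0,0,0,0.045],[0,0,-0.03,0,0.045]]'
python3 -m inch '[[0,0,-0.03,0,0.05],[0.04,0,0,0,0.05],[0,0,0,0,0.05],[0,0,0,0,0.05]]'
python3 - <<'E'
from h import *
p=robot.capture("wrist");save(p,"w6");marks(p,["opening","handle","nutmeg_quarter"])
rect(p,(474,-54),71,90,"r6",540)
E
```

```text
clock: 10.38
tool_pos: [434.8, -73.4, 80.3]
eef_rot: [[-0.898, -0.44, -0.0], [-0.44, 0.898, -0.0], [0.0, -0.0, -1.0]]
wrist_force: [-0.4, -0.5, 0.4]
gripper_width: 21.8
gripper_force: 20.1
clock: 10.8
tool_pos: [431.8, -72.0, 106.8]
eef_rot: [[-0.897, -0.441, -0.006], [-0.441, 0.898, 0.002], [0.005, 0.005, -1.0]]
wrist_force: [-0.2, 0.3, -0.4]
gripper_width: 44.8
gripper_force: 0.0
clock: 11.13
tool_pos: [398.1, -91.0, 140.4]
eef_rot: [[-0.898, -0.44, 0.001], [-0.44, 0.898, -0.0], [-0.001, -0.001, -1.0]]
wrist_force: [-0.1, 0.3, 0.4]
gripper_width: 50.1
gripper_force: 0.0
handle 0.85 [323. 380.] [477. -52.  85.]
nutmeg_quarter 0.75 [321. 312.] [435. -74.  71.]
```

View pics/r6.png

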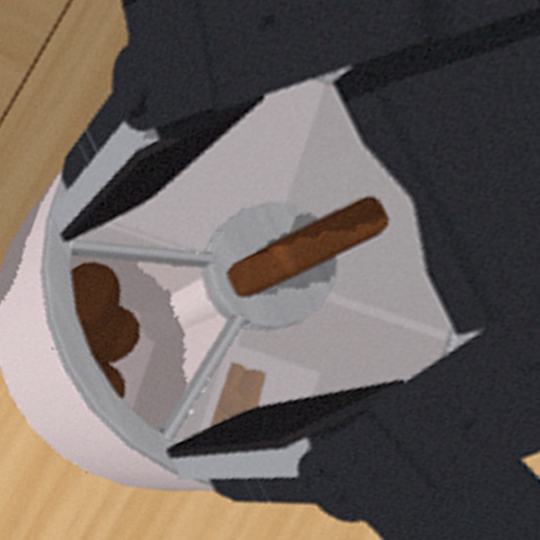

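The quarter now shows an extra nutmeg at (112,325) px on top of the others, and the lid has not moved. Return to the handle, check, then turn it back.

```bash

python3 -m inch '[[-0.03,0,0,0,0.05],[-0.03,0,0,0,0.05],[-0.025,0,0,0,0.05],[0,0,0,0,0.05],[0,0,0,0,0.05]]'
python3 - <<'E'
from h import *
p=robot.capture("wrist");save(p,"w7");marks(p,["opening","handle","nutmeg_quarter"])
E
```

```text
clock: 11.75
tool_pos: [475.9, -52.2, 139.0]
eef_rot: [[-0.896, -0.443, -0.001], [-0.443, 0.896, 0.0], [0.001, 0.001, -1.0]]
wrist_force: [-0.4, 0.2, -0.4]
gripper_width: 50.0
gripper_force: 0.0
opening 0.66 [391. 257.] [454. -11.  71.]
opening 0.31 [325. 226.] [454. -60.  71.]
handle 0.73 [320. 264.] [475. -54.  85.]
nutmeg_quarter 0.59 [323. 191.] [434. -72.  71.]
```

View pics/w7.png

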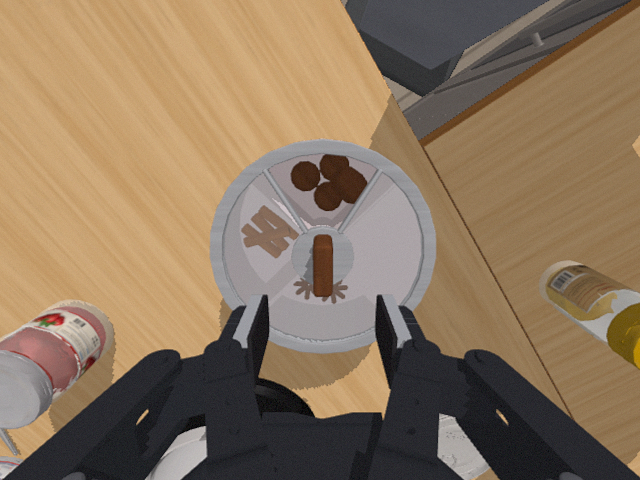

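Four nutmegs lie in the quarter ((305,176), (333,165), (327,196), (350,184)); the handle is centred at (322,265). Grip and turn back 90°.

```bash

python3 -m inch '[[0.001,-0.0005,0.03,0,0.05],[0,0,0.028,0,0.05],[0,0,0,0,0.05],[0,0,0,0,0.02],[0,0,0,0,0.0]]' 40
python3 -m inch '[[0,0,0,0,0],[0,0,0,0,0],[0,0,0,0,0],[0,0,0,4,0],[0,0,0,6,0]]' 40
python3 -m inch '[[0,0,0,7,0],[0,0,0,7,0],[0,0,0,7,0],[0,0,0,7,0],[0,0,0,7,0]]' 
python3 -m inch '[[0,0,0,7,0],[0,0,0,7,0],[0,0,0,7,0],[0,0,0,7,0],[0,0,0,7,0]]' 
python3 -m inch '[[0,0,0,6,0],[0,0,0,4,0],[0,0,0,0,0],[0,0,0,0,0]]'
```

```text
clock: 12.37
tool_pos: [474.7, -54.3, 82.8]
eef_rot: [[-0.898, -0.441, 0.001], [-0.441, 0.898, -0.0], [-0.001, -0.0, -1.0]]
wrist_force: [-0.0, -0.7, 0.9]
gripper_width: 26.9
gripper_force: 0.0
clock: 12.78
tool_pos: [474.3, -52.4, 83.3]
eef_rot: [[-0.961, -0.277, 0.001], [-0.277, 0.961, 0.003], [-0.002, 0.003, -1.0]]
wrist_force: [-4.2, 8.4, 9.8]
gripper_width: 10.9
gripper_force: 39.7
clock: 13.2
tool_pos: [474.3, -52.2, 83.3]
eef_rot: [[-0.945, 0.327, 0.001], [0.327, 0.945, 0.004], [0.0, 0.004, -1.0]]
wrist_force: [-3.3, 11.3, 9.9]
gripper_width: 11.3
gripper_force: 39.7
clock: 13.62
tool_pos: [474.5, -51.9, 83.3]
eef_rot: [[-0.587, 0.81, 0.001], [0.81, 0.587, 0.004], [0.003, 0.004, -1.0]]
wrist_force: [-3.1, 12.7, 9.5]
gripper_width: 11.1
gripper_force: 39.6
clock: 13.95
tool_pos: [474.6, -51.8, 83.3]
eef_rot: [[-0.442, 0.897, 0.001], [0.897, 0.442, 0.004], [0.003, 0.003, -1.0]]
wrist_force: [-3.3, 11.8, 9.8]
gripper_width: 11.0
gripper_force: 39.6
```

```bash

python3 -m inch '[[0,0,0,0,0.05],[0,0,0,0,0.05],[0,0,0,0,0.05],[0,0,0,0,0.05],[0,0,-0.03,0,0.05]]'
python3 -m inch '[[0,0,-0.04,0,0.05],[0,0,-0.04,0,0.05],[0,0,-0.04,0,0.05],[0.03,0,0,0,0.05],[0,0,0,0,0.05]]' >/dev/null
python3 -m inch '[[0,0,0,0,0.05],[0,0,0,0,0.05]]'
python3 - <<'E'
from h import *
p=robot.capture("wrist");rect(p,(474,-54),71,90,"r8",540);marks(p,["opening","blank_quarter"])
E
```

```text
clock: 14.37
tool_pos: [471.5, -53.5, 108.5]
eef_rot: [[-0.441, 0.898, -0.007], [0.898, 0.441, 0.002], [0.004, -0.005, -1.0]]
wrist_force: [-0.2, 0.2, -1.0]
gripper_width: 50.0
gripper_force: 0.0
clock: 14.95
tool_pos: [461.1, -27.3, 231.5]
eef_rot: [[-0.441, 0.897, -0.0], [0.897, 0.441, -0.0], [-0.0, -0.0, -1.0]]
wrist_force: [-1.4, -0.1, -0.2]
gripper_width: 50.0
gripper_force: 0.0
blank_quarter 0.65 [324. 209.] [456. -15.  71.]
```

View pics/r8.png

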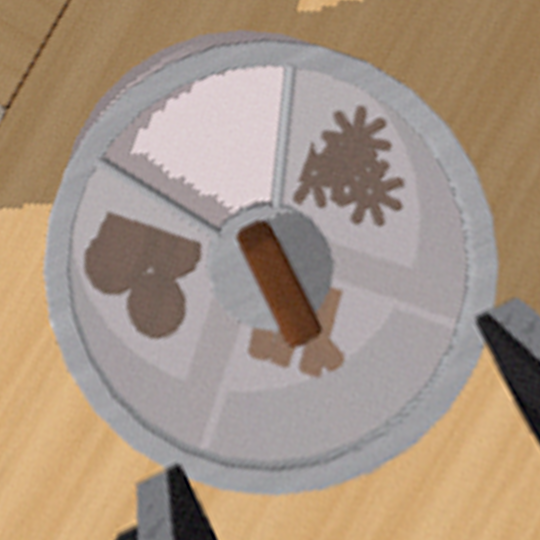

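The opening is bounded by bars at 85° and 148°, centred at 116.6°; the blank quarter spans about 71° to 161°. Only white cover shows under the opening, so the caddy is closed. Hand in.

```bash
python3 -c "
from rig import robot
print(robot.close_job())"
```

```text
the job is handed in; nothing more can be done
None
```

I dropped the loose nutmeg into the nutmeg quarter (four seen there afterwards), turned the lid back until its opening lay fully over the blank quarter, and handed the job in at about 15 s; the other things were not touched.

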